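# Empty the battery-pack tray into the trade-in bin

## Task

The black keypad spare lies across the mouth of the grey bin: move it out of the way and lay it flat, lengthwise in the middle of the green felt mat. Then pick up the tan tray by its handle, keeping the three battery packs on it, and tip it low over the bin so that all three slide in; the gripper must not touch the packs. Finally set the empty tray down squarely on the middle of its black rubber mat, as it stood before, leaving the bin and the rest of the counter where they are.

Things in the scene. Friction and masses are not known exactly. Their poses are not given: they have to be found in the camera images.
- tray: tan plastic sorting tray: floor 130 x 130 mm, 4 mm thick; 4 mm walls at its back (-x, 30 mm high overall) and both sides (26 mm high overall); its front (+x) is open. Behind the back wall a black handle rises. Origin at the centre of the floor's underside, x towards the open lip, z up. 220 g plus the packs; smooth, packs begin to slide at about 15 to 25 degrees
- tray_grip (a point): grip point in the middle of the tray's handle, at (-92, 0, 66) mm in the tray frame. The handle is a flat bar 18 mm thick (tray x) and 50 mm wide (tray y); it leans back by 20 degrees (its top away from the lip) and ends 25 mm beyond this point, measured along the bar; the back wall's top lies about 38 mm below this point along the bar. Axes as the tray's
- tray_lip (a point): middle of the tray's open front edge, on top of the floor, at (65, 0, 4) mm in the tray frame
- mat: black rubber mat on the counter, 180 (x) x 160 (y) x 3 mm, fixed; the tray stands on it at the start with its floor about central and its x axis about along the mat's x. Origin at the centre of its underside
- felt: green felt mat on the counter, 250 (x) x 130 (y) x 3 mm, fixed. Origin at the centre of its underside
- bin: grey open-topped square bin, 176 x 176 mm, 65 mm high, walls and floor 4 mm thick, 0.95 kg, loose. Origin at the centre of its underside
- keypad: black rubber keypad spare on a stiff backing, 200 (x) x 62 (y) x 14 mm, 150 g. Origin at the centre of its underside, z up through the keys. Starts bridging the bin's mouth, on the rim, about along the bin's x axis
- pack_orange: orange plastic-wrapped battery pack with one black end, block 64 x 30 x 22 mm, 70 g; origin at the centre of its underside, x along its length. Starts flat on the tray
- pack_blue: blue plastic-wrapped battery pack with one black end, block 64 x 30 x 22 mm, 70 g; origin at the centre of its underside, x along its length. Starts flat on the tray
- pack_white: white plastic-wrapped battery pack with one black end, block 64 x 30 x 22 mm, 70 g; origin at the centre of its underside, x along its length. Starts flat on the tray
- cube: bystander: smoked acrylic display cube, 84 x 84 x 85 mm high; origin under its centre
- cup: bystander: blue ceramic pen cup, 76 mm wide, 100 mm high; origin under its centre
- tester: bystander: round chrome coin-cell tester, 66 mm across, 40 mm high; origin under its centre
- stapler: bystander: red stapler, 100 (x) x 32 (y) x 38 mm high; origin under its centre
Not all that is in view belongs to the job. What is meant by the pack_white is not turquoise, and is the smaller of those in its own colour. Of the things that look like the pack_orange, the larger one is meant.

How it is judged:
By the outcome, as a careful person would: the job done as asked, in the order asked, and still so for the second after the job is handed in, with the robot touching nothing.
It also fails if it takes over 70 s, if anything falls off the work surface, if the arm or the gripper's body presses on something with over 40 N, if the wrist force passes 120 N, or if a joint passes its speed limit or range.

## Robot

A 7-joint arm with a two-finger parallel gripper is mounted at the origin on the work surface. World frame = base frame: x ahead of the robot, y to its left, z up, the work surface at z = 0. Lengths are in mm, angles in rad, forces in N, time in s.
With the tool pointing down it reaches from about 350 to 900 mm from the base axis. Payload 8.1 kg.
Tool frame: the origin (TCP) lies at the very end of the fingers, on their centre line; the grasp point (between the pads) lies 19 mm behind it; z points along the fingers, y is the direction in which the jaws open and shut (so a half turn about z gives the same grasp; the last joint's range is limited). The gripper opens to 85 mm and grips with 20 to 120 N. Pads are 22 mm wide; open, the fingers measure 114 mm over their backs; the gripper's body (76 mm by 85 mm) begins 54 mm behind the grasp point. The pads swing forward as they close: fully open they stand 13 mm farther back than shut.
Start: joints at [1.079, 0.434, 0.025, 1.573, -0.012, 1.134, -0.075], TCP at [236.902, -578.376, 231.323] pointing down, gripper open.
Joint ranges: [-2.62, 2.62], [-0.44, 2.09], [-1.27, 1.32], [0.08, 2.57], [-1.32, 4.46], [0.12, 2], [-2.74, 2.74]. Speed limits (rad/s): [2.22, 2.22, 3.01, 3.01, 3.14, 3.14, 3.14].

## Interface

Orientations are given as a rotation vector (axis times angle).
In Python, from workcell import observe, grab_frame, camera_info, finish_job gives the robot as it stands. The module is installed in compiled form; this text tells all that it offers.
- The arm moves only by the tool carry_out, never from a script. Its argument "motion" is text: rows parted by semicolons, each of 6 numbers parted by spaces: the shift along the tool's x, y, z in mm, then the turn, a rotation vector about the tool's x, y, z in rad. In form: dx dy dz rx ry rz; .... A call has 1 to 10 rows; each row is the pose to reach, as a shift and turn from the pose commanded when the call began, along the tool's axes at that moment; what a row does not reach only later rows make up. A row lasts 1/8 s, in which the tool goes at most 62.5 mm and 10.7 degrees, less where a joint would pass 70% of its speed; a pose out of reach is approached as far as the arm can. A call with a gripper value outside its range is refused whole. "gripper" is the finger opening in mm, from 0 to 85.4, set as the call begins (left out, the last holds). The fingers move at their own pace and stop on an object; "grip_force" is the grip in N (left out, the last holds). Time passes only in rows, so rows that repeat a pose let the fingers close. It gives the time, the measured TCP pose, the force and the opening at its end, in the units of the state.
- observe(): the state, without advancing time (a new reading comes with each control period).
- grab_frame(name): name is "scene" or "side" or "wrist"; returns the picture (400x640x3 uint8, blue, green, red); there is no depth.
- camera_info(name): a dict with "intrinsics" (3x3 intrinsics, pixels), "extrinsics" (4x4, takes a point from world to camera coordinates). Camera axes: x right, y down, z forward; pixel columns grow to the right and rows downward; lengths in mm; the calibration is good to about 2 mm. The wrist camera is an equidistant fisheye: a pixel r from the principal point sees the ray r / f radians off the axis. A picture is of the moment at which its call begins: read the wrist's pose just before it. camera_info takes no time and is no camera call; for the wrist camera it gives the pose at the moment of the call.
- finish_job(): hands the job in, once; it reports no verdict.
The state is a dict: "time": time; "q": joint angles; "qvel": joint speeds; "tau": joint torques, N m; "tcp_pos": TCP position; "orientation": TCP orientation; "force": force on the tool from outside, world axes, zero at the start; "ft_torque": the same for the moment, N m; "gripper_width": finger opening in mm.
Only numpy, scipy, OpenCV 4.12 (cv2) and the standard library are available. Lean on these libraries where they do the work, as an engineer would, in place of code of your own. Each camera call takes 0.05 s, during which the arm holds its last target. There are 200 camera calls.

## Working session

There is one attempt and no reset: what is moved stays moved. The work goes in short steps, Python scripts to look and compute and a tool call to move; the robot and the scene stay as the last step left them, time stands still between calls to the robot, and variables do not carry over. Pictures are saved under pics/ and viewed, about 8 in all and at most 12, crops included, and the job is handed in when it is done.

Besides the shell and the picture viewer there is one more tool, called after ">>>" by a JSON object that holds its "fn" and its "kwargs". carry_out: Moves the arm, as the interface text tells. Its arguments: {"type":"object","properties":{"motion":{"type":"string"},"gripper":{"type":"number"},"grip_force":{"type":"number"}},"required":["motion"]}

```bash
mkdir -p pics; python3 - <<'E'
from workcell import *
import cv2,numpy as np
for n in("scene","side"):
    cv2.imwrite(f"pics/{n}0.png",grab_frame(n)); c=camera_info(n); print(n,np.round(c["intrinsics"],1).tolist(),np.round(c["extrinsics"],3).tolist())
s=observe();print(s)
c=camera_info("wrist");print(np.round(c["intrinsics"],1).tolist(),np.round(c["extrinsics"],3).tolist())
E
```

```text
scene [[491.0, 0.0, 319.6], [0.0, 491.0, 202.9], [0.0, 0.0, 1.0]] [[-0.872, 0.49, -0.006, 466.128], [0.385, 0.678, -0.626, -197.335], [-0.303, -0.548, -0.78, 1938.113], [0.0, 0.0, 0.0, 1.0]]
side [[445.6, 0.0, 324.8], [0.0, 445.6, 194.8], [0.0, 0.0, 1.0]] [[-0.824, -0.567, -0.019, 515.321], [-0.38, 0.577, -0.723, 255.505], [0.421, -0.589, -0.69, 1255.938], [0.0, 0.0, 0.0, 1.0]]
{'time': 0.1, 'q': array([ 1.07939555,  0.4351701 ,  0.02500381,  1.57402013, -0.0116044 ,
        1.13400136, -0.07508076]), 'qvel': array([-7.46768008e-05, -1.40648782e-03,  2.31024682e-03, -2.82484402e-03,
       -1.50822130e-03,  8.61145147e-04,  6.18400732e-04]), 'tau': array([ 2.68696007e-03, -6.71765041e+01,  1.02821443e+00, -3.16904604e+01,
        1.58138067e-02,  7.13162357e-03, -2.83960708e-05]), 'tcp_pos': array([ 236.6850095 , -577.95175071,  230.58894109]), 'orientation': array([-3.08107448e+00, -6.06495766e-01,  6.56065418e-04]), 'force': array([-0.40159784, -0.71303649, -0.02404411]), 'ft_torque': array([ 0.02883988, -0.00447941,  0.04189023]), 'gripper_width': 85.56167849920415}
[[309.7, 0.0, 319.2], [0.0, 309.7, 199.0], [0.0, 0.0, 1.0]] [[0.379, -0.925, -0.003, -623.618], [-0.882, -0.362, 0.302, -38.383], [-0.28, -0.112, -0.953, 380.661], [0.0, 0.0, 0.0, 1.0]]
```

View pics/scene0.png

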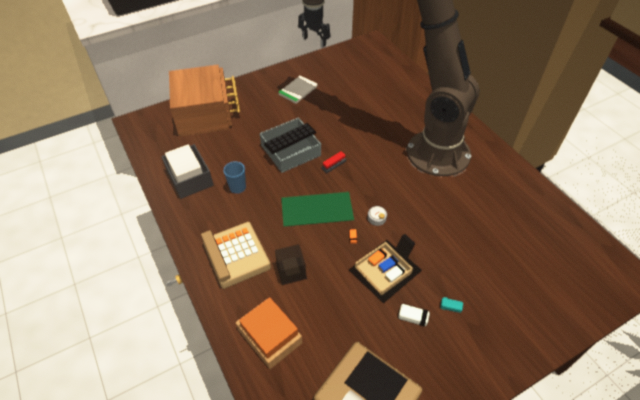

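View pics/side0.png

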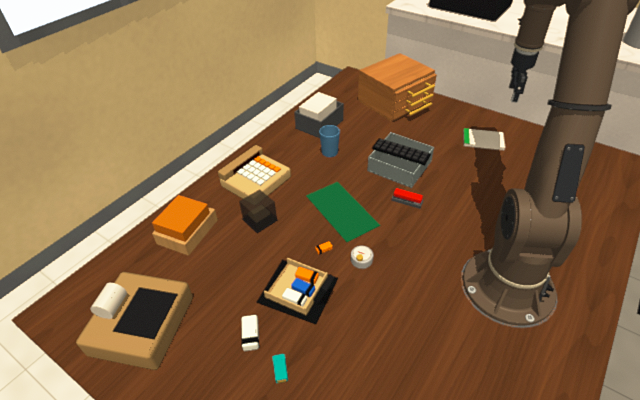

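The side view at (298,287) shows the tray on its black mat with orange (306,273), blue (302,286) and white (294,297) packs. The lookalikes are a small orange block at (324,247), a larger white one at (250,332) and a turquoise one at (280,368). The packs on the tray fit: larger orange, smaller white. Next I'll confirm this with an enlarged crop.

```bash
cat > h.py <<'E'
import numpy as np,cv2
from workcell import *
from scipy.spatial.transform import Rotation as R
def ray(n,u,v,z,c=None):
    c=c or camera_info(n); K=np.array(c["intrinsics"]);E=np.array(c["extrinsics"])
    d=np.array([(u-K[0,2])/K[0,0],(v-K[1,2])/K[1,1],1])
    if n=="wrist":
        r=np.hypot(d[0],d[1]); d=np.array([d[0]/r*np.sin(r),d[1]/r*np.sin(r),np.cos(r)])
    d=E[:3,:3].T@d; o=-E[:3,:3].T@E[:3,3]
    return np.round((o+d*(z-o[2])/d[2])[:2],1)
def proj(n,P,c=None):
    c=c or camera_info(n); K=np.array(c["intrinsics"]);E=np.array(c["extrinsics"])
    p=np.atleast_2d(P)@E[:3,:3].T+E[:3,3]
    if n=="wrist":
        r=np.hypot(p[:,0],p[:,1]);t=np.arctan2(r,p[:,2]);q=p[:,:2]/r[:,None]*t[:,None]
    else: q=p[:,:2]/p[:,2:]
    return q@np.diag([K[0,0],K[1,1]])+K[:2,2]
def shift(target,rotvec=None):
    "tool-frame shift/turn from current measured pose to the world target"
    s=observe();r=R.from_rotvec(s["orientation"])
    d=r.inv().apply(np.array(target)-s["tcp_pos"])
    t=(r.inv()*R.from_rotvec(rotvec)).as_rotvec() if rotvec is not None else np.zeros(3)
    return np.round(d,1),np.round(t,3)
E
python3 - <<'E'
from h import *
im=cv2.imread("pics/side0.png")
a=cv2.resize(im[120:330,230:470],None,fx=2.8,fy=2.8,interpolation=cv2.INTER_CUBIC)
cv2.imwrite("pics/side0c.png",a)
E
```

```text
(no output)
```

View pics/side0c.png

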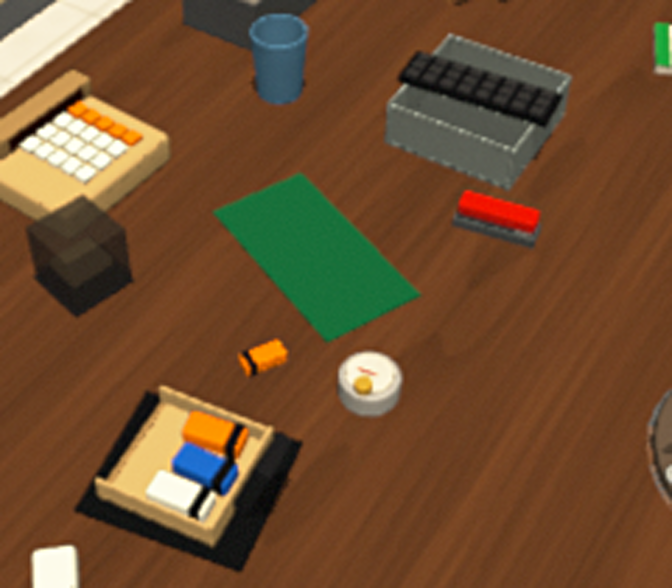

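The crop shows the three packs on the tray: orange (213,433), blue (205,466), white (182,492). The loose orange pack (263,357) is smaller and the loose white one (53,560) is larger, so the ones on the tray are the ones meant. The keypad lies over the bin at (480,88) and the felt is at (317,255). Now I'll measure.

```bash
python3 - <<'E'
from h import *
def c(u,v,z): return ray("side",u/2.8+230-.3,v/2.8+120-.3,z)
def show(n,pts,z):
    P=np.array([c(*p,z) for p in pts]);L=np.linalg.norm(P-np.roll(P,-1,0),axis=1)
    d=P-np.roll(P,-1,0); print(n,P.tolist(),"c",P.mean(0).round(1),"L",L.round(),"ang",np.degrees(np.arctan2(d[:,1],d[:,0])).round(1))
show("felt",[(214,212),(298,173),(420,294),(330,340)],3)
show("mat",[(153,388),(76,510),(242,569),(301,440)],3)
show("keypad",[(415,53),(400,80),(553,122),(561,93)],79)
show("bin",[(388,107),(450,37),(571,74),(516,152)],65)
for n in("side","scene"):
    im=cv2.imread(f"pics/{n}0.png");h=cv2.cvtColor(im,cv2.COLOR_BGR2HSV)
    m=cv2.inRange(h,(55,80,40),(90,255,255)); k,l,st,ce=cv2.connectedComponentsWithStats(m)
    i=1+np.argmax(st[1:,4]); ys,xs=np.where(l==i)
    P=np.array([ray(n,x,y,3) for x,y in zip(xs,ys)],np.float32); print(n,cv2.minAreaRect(P))
# handle in scene
for z in(66,85): print("handle scene",ray("scene",405,242,z))
print("mat corners scene",[ray("scene",*p,3).tolist() for p in((385,297),(420,270))])
print("cup",ray("side",330,131,100),"tester",ray("side",361.5,254,40),"cube",ray("side",258,210,40),"stapler",ray("side",408,197,20))
E
```

```text
felt [[690.0, 19.5], [643.3, -96.9], [412.5, -1.0], [461.3, 114.0]] c [551.8   8.9] L [125. 250. 125. 247.] ang [  68.1  -22.6 -113.   157.5]
mat [[583.1, 275.7], [552.3, 437.0], [379.1, 398.6], [414.1, 244.1]] c [482.2 338.8] L [164. 177. 158. 172.] ang [ -79.2   12.5  102.8 -169.4]
keypad [[598.2, -306.5], [585.7, -246.0], [387.4, -275.7], [403.5, -333.3]] c [ 493.7 -290.4] L [ 62. 201.  60. 197.] ang [ -78.3    8.5  105.6 -172.2]
bin [[579.0, -205.8], [585.2, -380.5], [415.4, -393.9], [405.9, -216.0]] c [ 496.4 -299. ] L [175. 170. 178. 173.] ang [  92.     4.5  -86.9 -176.6]
side ((551.6493530273438, 9.92291259765625), (128.6190948486328, 249.42111206054688), 66.69324493408203)Traceback (most recent call last):
  File "<stdin>", line 14, in <module>
  File "h.py", line 5, in ray
    c=c or camera_info(n); K=np.array(c["intrinsics"]);E=np.array(c["extrinsics"])
           ~~~~~~~~~~~^^^
ValueError: time passes only in moves, steps and waits
```

```bash
cat >> h.py <<'E'
_ci={}
_camera_info=camera_info
def camera_info(n):
    if n=="wrist": return _camera_info(n)
    if n not in _ci:_ci[n]=_camera_info(n)
    return _ci[n]
def orient(heading,tilt=0):
    "tool y towards heading (deg), tool z leaning from down by tilt deg towards the heading"
    h=np.radians(heading);t=np.radians(tilt);u=np.array([np.cos(h),np.sin(h),0])
    z=np.sin(t)*u-np.cos(t)*np.array([0,0,1]); y=np.cos(t)*u+np.sin(t)*np.array([0,0,1])
    return R.from_matrix(np.column_stack([np.cross(y,z),y,z])).as_rotvec()
def shot(n,name,crop=None,f=1):
    c=camera_info(n);im=grab_frame(n)
    cv2.imwrite(f"pics/{name}_raw.png",im)
    if crop: x0,y0,x1,y1=crop;im=im[y0:y1,x0:x1]
    cv2.imwrite(f"pics/{name}.png",cv2.resize(im,None,fx=f,fy=f,interpolation=cv2.INTER_CUBIC));return c
E
python3 - <<'E'
from h import *
print(shift([494,-290,190],orient(-81.8)), shift([420,-260,240],orient(-81.8)))
E
```

```text
(array([ 347.3, -168.9,   40.8]), array([-0.001,  0.   ,  0.246])) (array([ 290.1, -224.8,   -9.1]), array([-0.001,  0.   ,  0.246]))
```

>>> {"fn": "carry_out", "kwargs": {"motion": "347 -169 41 0 0 0.246; 347 -169 41 0 0 0.246; 347 -169 41 0 0 0.246; 347 -169 41 0 0 0.246; 347 -169 41 0 0 0.246; 347 -169 41 0 0 0.246; 347 -169 41 0 0 0.246; 347 -169 41 0 0 0.246; 347 -169 41 0 0 0.246; 347 -169 41 0 0 0.246", "gripper": 85}}

```text
time: 1.35
tcp_pos: [492.8, -292.2, 190.4]
orientation: [3.133, 0.219, -0.001]
force: [-0.2, 0.2, 0.1]
gripper_width: 85.1
```

```bash
python3 - <<'E'
from h import *
import json
s=observe();print(s['time'],s['tcp_pos'],s['q'].round(2),s['force'])
c=shot("wrist","w1",(100,0,540,400),1.4)
np.savez("pics/w1.npz",E=c["extrinsics"],K=c["intrinsics"])
# predicted keypad corners
a=np.radians(8.2);u=np.array([np.cos(a),np.sin(a)]);v=np.array([-u[1],u[0]])
for sx,sy in((1,1),(1,-1),(-1,-1),(-1,1)):
    p=np.array([493.7,-290.4])+sx*100*u+sy*31*v
    print((proj("wrist",[*p,79],c)-[100,0])*1.4)
E
```

```text
1.35 [ 492.76973866 -292.24706894  190.44916292] [ 0.47  0.39 -0.04  1.75  0.02  1.   -1.01] [-0.24712659  0.17326189  0.14784853]
[[250.60268095 107.62932863]]
[[358.4069007  107.11680718]]
[[349.85703955 409.20361359]]
[[261.94528815 409.37869049]]
```

View pics/w1.png

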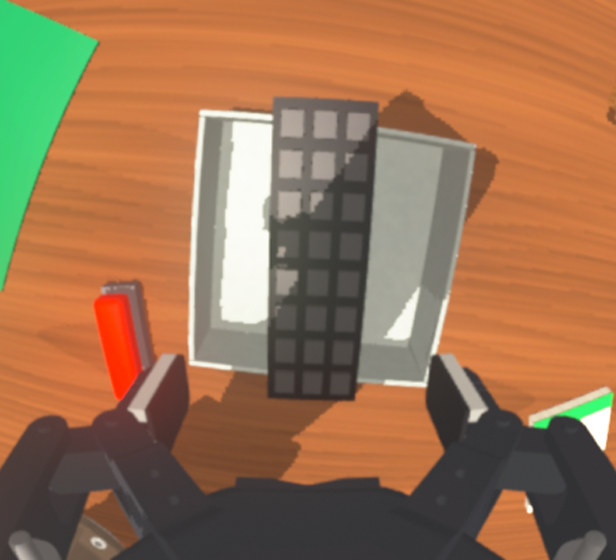

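The wrist view shows the keypad with its top corners at (274,98), (378,102), (354,399) and (268,397). The bin rim corners are at (200,111), (474,146), (428,386) and (190,366), and the stapler is to the left.

```bash
cat >> h.py <<'E'
def quad(n,pts,z,c):
    P=np.array([ray(n,*p,z,c) for p in pts]);d=P-np.roll(P,-1,0)
    print(P.tolist(),"c",P.mean(0).round(1),"L",np.linalg.norm(d,axis=1).round(),"ang",np.degrees(np.arctan2(d[:,1],d[:,0])).round(1))
E
python3 - <<'E'
from h import *
z=np.load("pics/w1.npz");c=dict(extrinsics=z["E"],intrinsics=z["K"])
f=lambda L:[(u/1.4+100-.15,v/1.4-.15) for u,v in L]
quad("wrist",f([(274,98),(378,102),(354,399),(268,397)]),79,c)
quad("wrist",f([(200,111),(474,146),(428,386),(190,366)]),65,c)
print(shift([494,-291,110]),np.degrees(np.arctan2(*R.from_rotvec(observe()['orientation']).as_matrix()[1::-1,1])))
E
```

```text
[[595.5, -258.0], [602.2, -317.5], [408.3, -336.4], [401.7, -277.0]] c [ 501.9 -297.2] L [ 60. 195.  60. 195.] ang [  96.4    5.6  -83.7 -174.4]
[[584.4, -212.1], [589.0, -385.6], [416.2, -392.7], [409.1, -218.1]] c [ 499.7 -302.1] L [174. 173. 175. 175.] ang [  91.5    2.4  -87.7 -178. ]
(array([ 1.2, -0.9, 80.5]), array([0., 0., 0.])) -81.9718047514087
```

```bash
python3 - <<'E'
from h import *
print(shift([500,-295.5,100],orient(-83.8)),shift([500,-295.5,59],orient(-83.8)))
E
```

```text
(array([ 6.5,  4.4, 90.5]), array([0.001, 0.   , 0.032])) (array([  6.5,   4.4, 131.5]), array([0.001, 0.   , 0.032]))
```

>>> {"fn": "carry_out", "kwargs": {"motion": "6.5 4.4 50 0 0 0.032; 6.5 4.4 95 0 0 0.032; 6.5 4.4 115 0 0 0.032; 6.5 4.4 128 0 0 0.032; 6.5 4.4 131.5 0 0 0.032; 6.5 4.4 131.5 0 0 0.032; 6.5 4.4 131.5 0 0 0.032"}}

```text
time: 2.28
tcp_pos: [501.6, -294.3, 59.8]
orientation: [3.136, 0.174, 0.002]
force: [0.2, 0.3, 0.2]
gripper_width: 85.2
```

>>> {"fn": "carry_out", "kwargs": {"motion": "0 0 0 0 0 0; 0 0 0 0 0 0; 0 0 0 0 0 0; 0 0 0 0 0 0; 0 0 0 0 0 0; 0 0 0 0 0 0; 0 0 0 0 0 0; 0 0 0 0 0 0", "gripper": 50, "grip_force": 35}}

```text
time: 3.28
tcp_pos: [501.4, -294.2, 59.6]
orientation: [3.136, 0.173, 0.002]
force: [-0.1, 0.6, 5.2]
gripper_width: 61.4
```

>>> {"fn": "carry_out", "kwargs": {"motion": "0 0 -10 0 0 0; 0 0 -40 0 0 0; 0 0 -85 0 0 0; 0 0 -120 0 0 0; 0 0 -130 0 0 0; 0 0 -130 0 0 0; 0 0 -130 0 0 0"}}

```text
time: 4.15
tcp_pos: [500.2, -293.5, 187.3]
orientation: [-3.136, -0.174, 0.003]
force: [-0.9, -0.2, -1.6]
gripper_width: 61.1
```

```bash
python3 - <<'E'
from h import *
s=observe();print(s['time'],s['tcp_pos'],s['force'],s['gripper_width'])
c=shot("wrist","w2",(100,0,540,400),1.4)
np.savez("pics/w2.npz",E=c["extrinsics"],K=c["intrinsics"],p=s['tcp_pos'],o=s['orientation'])
E
```

```text
4.15 [ 500.16721477 -293.45397155  187.32060329] [-0.90199517 -0.15056045 -1.57490729] 61.11995536571649
```

View pics/w2.png

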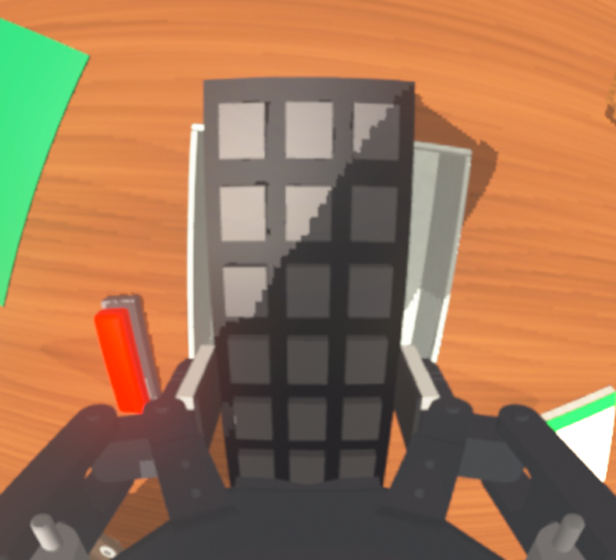

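The keypad is held, with its far edge corners at (205,82) and (414,82). From these I'll compute its offset in the hand.

```bash
python3 - <<'E'
from h import *
z=np.load("pics/w2.npz");c=dict(extrinsics=z["E"],intrinsics=z["K"])
f=lambda u,v:(u/1.4+100-.15,v/1.4-.15)
r=R.from_rotvec(z["o"])
for h in(204,206.7):
    A,B=[r.inv().apply(np.array([*ray("wrist",*f(*p),h,c),h])-z["p"]) for p in((205,82),(414,82))]
    print(h,A.round(1),B.round(1),np.linalg.norm(A-B))
M=r.as_matrix();print(np.degrees(np.arctan2(M[1,:2],M[0,:2])))
E
```

```text
204 [ 97.9 -29.9 -16.9] [ 98.   30.1 -16.9] 60.07478672454858
206.7 [ 97.4 -29.4 -19.5] [ 97.5  29.5 -19.6] 58.87113044608537
[  6.34789112 -83.65227284]
```

```bash
python3 - <<'E'
from h import *
for n in("side","scene"):
    im=cv2.imread(f"pics/{n}0.png");h=cv2.cvtColor(im,cv2.COLOR_BGR2HSV)
    m=cv2.inRange(h,(55,80,40),(90,255,255)); k,l,st,ce=cv2.connectedComponentsWithStats(m)
    i=1+np.argmax(st[1:,4]); ys,xs=np.where(l==i)
    P=np.array([ray(n,x,y,3) for x,y in zip(xs,ys)],np.float32); print(n,cv2.minAreaRect(P),P.mean(0))
print(shift([553,9,120],orient(-113.2)))
E
```

```text
side ((551.6493530273438, 9.92291259765625), (128.6190948486328, 249.42111206054688), 66.69324493408203) [546.6318    13.170469]
scene ((551.5735473632812, 8.905792236328125), (128.34523010253906, 246.534912109375), 67.09788513183594) [552.5564      9.8903885]
(array([  86.1, -294.7,   67.5]), array([-0.001,  0.003,  0.516]))
```

>>> {"fn": "carry_out", "kwargs": {"motion": "9 -30 0 0 0 0.05; 26 -88 0 0 0 0.155; 43 -147 20 0 0 0.26; 60 -205 40 0 0 0.36; 75 -255 55 0 0 0.45; 83 -283 65 0 0 0.5; 86 -295 67 0 0 0.516; 86 -295 67 0 0 0.516; 86 -295 67 0 0 0.516"}}

```text
time: 5.32
tcp_pos: [553.9, 6.7, 122.1]
orientation: [3.076, -0.635, 0.001]
force: [0.2, 0.1, -1.5]
gripper_width: 60.8
```

```bash
python3 - <<'E'
from h import *
s=observe();print(s['time'],s['tcp_pos'],s['q'].round(2),s['force'],s['gripper_width'])
print(shift([553,9,0],orient(-113.1)))
E
```

```text
5.325 [553.93253849   6.66024176 122.05530123] [-0.11  0.44 -0.    1.88  0.    0.83 -2.09] [ 0.16497551  0.09972768 -1.47942332] 60.831760536522125
(array([ -1.9,  -1.9, 122.1]), array([ 0.001, -0.001, -0.004]))
```

>>> {"fn": "carry_out", "kwargs": {"motion": "-1.5 -1.5 40 0 0 -0.004; -1.5 -1.5 80 0 0 -0.004; -1.5 -1.5 105 0 0 -0.004; -1.5 -1.5 117 0 0 -0.004; -1.5 -1.5 121 0 0 -0.004; -1.5 -1.5 121 0 0 -0.004; -1.5 -1.5 121 0 0 -0.004"}}

```text
time: 6.2
tcp_pos: [553.8, 10.7, 1.8]
orientation: [-3.078, 0.626, -0.003]
force: [0.9, 0.9, -0.7]
gripper_width: 61.0
```

>>> {"fn": "carry_out", "kwargs": {"motion": "0 0 1 0 0 0; 0 0 2 0 0 0; 0 0 2 0 0 0"}}

```text
time: 6.58
tcp_pos: [553.1, 10.8, -1.2]
orientation: [3.079, -0.626, -0.0]
force: [-0.3, 0.4, -1.8]
gripper_width: 60.7
```

>>> {"fn": "carry_out", "kwargs": {"motion": "0 0 1 0 0 0; 0 0 2 0 0 0; 0 0 2 0 0 0"}}

```text
time: 6.95
tcp_pos: [553.2, 10.8, -2.2]
orientation: [-3.078, 0.626, -0.001]
force: [-3.8, -0.2, 14.4]
gripper_width: 61.1
```

>>> {"fn": "carry_out", "kwargs": {"motion": "0 0 -1 0 0 0; 0 0 -1 0 0 0; 0 0 -1 0 0 0; 0 0 -1 0 0 0; 0 0 -1 0 0 0", "gripper": 80}}

```text
time: 7.58
tcp_pos: [553.1, 10.7, -2.3]
orientation: [3.078, -0.626, -0.0]
force: [0.7, 0.3, 0.5]
gripper_width: 79.7
```

>>> {"fn": "carry_out", "kwargs": {"motion": "0 0 -15 0 0 0; 0 0 -50 0 0 0; 0 0 -110 0 0 0; 0 0 -170 0 0 0; 0 0 -210 0 0 0; 0 0 -220 0 0 0; 0 0 -220 0 0 0"}}

```text
time: 8.45
tcp_pos: [553.1, 10.8, 218.6]
orientation: [-3.078, 0.626, -0.002]
force: [-0.7, -0.2, -0.8]
gripper_width: 80.1
```

```bash
python3 - <<'E'
from h import *
s=observe();print(s['time'],s['tcp_pos'],s['q'].round(2),s['force'],s['gripper_width'])
c=shot("wrist","w3",(100,0,540,400),1.4)
np.savez("pics/w3.npz",E=c["extrinsics"],K=c["intrinsics"],p=s['tcp_pos'],o=s['orientation'])
E
```

```text
8.45 [553.14430526  10.78607463 218.57463315] [-0.12  0.33  0.    1.77 -0.    1.04 -2.09] [-0.6945644  -0.23692888 -0.84315896] 80.13807418757769
```

View pics/w3.png

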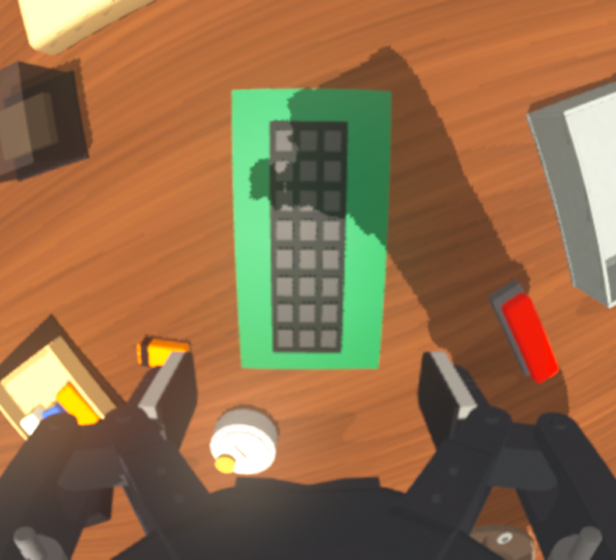

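The keypad is on the felt, with corners at (270,122), (348,122), (341,353) and (272,351). The felt corners are at (232,90), (391,91), (380,369) and (242,367). I'll check the centring numerically.

```bash
python3 - <<'E'
from h import *
z=np.load("pics/w3.npz");c=dict(extrinsics=z["E"],intrinsics=z["K"])
f=lambda L:[(u/1.4+100-.15,v/1.4-.15) for u,v in L]
quad("wrist",f([(270,122),(348,122),(341,353),(272,351)]),17,c)
quad("wrist",f([(232,90),(391,91),(380,369),(242,367)]),3,c)
# tray approach
r=np.array([482.3,338.8]);a=np.radians(11.5);u=np.array([np.cos(a),np.sin(a)])
print("grip est",r-92*u, shift([390,250,300],orient(11.5,0)))
E
```

```text
[[654.4, 0.7], [630.7, -55.3], [449.6, 23.4], [475.4, 79.1]] c [552.5  12. ] L [ 61. 197.  61. 195.] ang [  67.1  -23.5 -114.9  156.3]
[[693.4, 19.2], [642.3, -100.0], [411.3, -2.8], [464.5, 116.9]] c [552.9   8.3] L [130. 251. 131. 249.] ang [  66.8  -22.8 -114.   156.9]
grip est [392.14692717 320.45815003] (array([-243.2, -156.7,  -82.5]), array([-0.000e+00,  1.000e-03, -2.173e+00]))
```

>>> {"fn": "carry_out", "kwargs": {"motion": "-20 -15 -20 0 0 -0.18; -60 -40 -40 0 0 -0.36; -110 -70 -60 0 0 -0.54; -160 -95 -80 0 0 -0.72; -200 -110 -82 0 0 -0.9; -200 -110 -82 0 0 -1.08; -200 -110 -82 0 0 -1.26; -200 -110 -82 0 0 -1.44; -200 -110 -82 0 0 -1.62; -200 -110 -82 0 0 -1.8"}}

```text
time: 9.75
tcp_pos: [411.2, 189.7, 298.1]
orientation: [-2.397, -2.029, 0.005]
force: [0.5, -0.4, 0.7]
gripper_width: 79.6
```

```bash
python3 - <<'E'
from h import *
s=observe();print(s['time'],s['tcp_pos'],s['q'].round(2))
print(shift([425,190,310],orient(11.5,0)))
E
```

```text
9.75 [411.2255268  189.70612649 298.08521836] [-0.24  0.12 -0.35  1.84  0.05  1.19 -0.77]
(array([  2.5,  13.5, -12. ]), array([-0.003,  0.001, -0.367]))
```

>>> {"fn": "carry_out", "kwargs": {"motion": "2 13 -12 0 0 -0.18; 2 13 -12 0 0 -0.367; 2 13 -12 0 0 -0.367; 2 13 -12 0 0 -0.367; 2 13 -12 0 0 -0.367", "gripper": 60}}

```text
time: 10.38
tcp_pos: [424.8, 189.8, 311.4]
orientation: [-1.997, -2.424, 0.001]
force: [-0.2, 0.3, 0.3]
gripper_width: 60.2
```

```bash
python3 - <<'E'
from h import *
s=observe();print(s['time'],s['tcp_pos'],s['q'].round(2))
c=shot("wrist","w4",(140,0,500,300),2)
np.savez("pics/w4.npz",E=c["extrinsics"],K=c["intrinsics"],p=s['tcp_pos'],o=s['orientation'])
E
```

```text
10.375 [424.83188891 189.79991482 311.35358243] [-0.2   0.14 -0.37  1.79  0.05  1.22 -0.4 ]
```

View pics/w4.png

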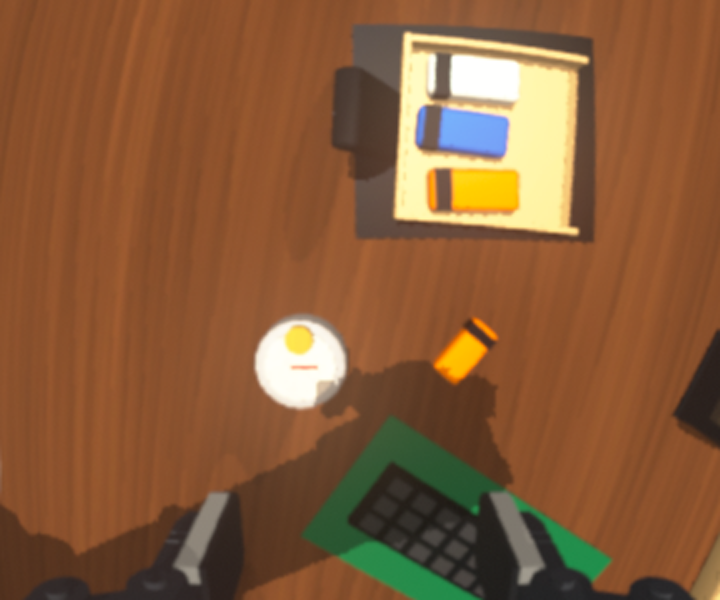

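The wrist view shows these pixels:
- Mat corners: (354,25), (593,39), (593,242), (356,240).
- Tray walls: back wall top from (404,34) to (394,220), side-wall front ends at (588,61) and (578,234).
- Handle top: about (346,109).
- Packs lie lengthwise along the tray.

```bash
python3 - <<'E'
from h import *
z=np.load("pics/w4.npz");c=dict(extrinsics=z["E"],intrinsics=z["K"])
f=lambda L:[(u/2+140-.25,v/2-.25) for u,v in L]
quad("wrist",f([(354,25),(593,39),(593,242),(356,240)]),3,c)
quad("wrist",f([(404,34),(588,60),(578,233),(394,220)]),31,c)
print("handle top",[ray("wrist",*p,92,c) for p in f([(346,69),(346,109),(345,150)])])
# predicted corners for tray at est pose
for ctr,a in(((482.3,338.8),11.5),):
    a=np.radians(a);u=np.array([np.cos(a),np.sin(a)]);v=np.array([-u[1],u[0]])
    Q=lambda x,y,h:(proj("wrist",[*(np.array(ctr)+x*u+y*v),h+3],c)[0]-[140,0])*2
    print("mat",[Q(x,y,0).round() for x,y in((-90,80),(90,80),(90,-80),(-90,-80))])
    print("tray",[Q(*p).round() for p in((-65,65,30),(65,65,26),(65,-65,26),(-65,-65,30),(-101,25,92),(-101,-25,92))])
E
```

```text
[[380.8, 401.0], [556.0, 437.4], [587.7, 282.1], [412.9, 243.7]] c [484.4 341. ] L [179. 159. 179. 161.] ang [-168.3  101.5   12.4  -78.5]
[[416.8, 392.9], [546.0, 409.6], [564.0, 284.5], [435.3, 263.6]] c [490.5 337.6] L [130. 126. 130. 131.] ang [-172.6   98.2    9.2  -81.9]
handle top [array([387.6, 346.5]), array([392.3, 322.7]), array([396.3, 298.7])]
mat [array([349.,  26.]), array([590.,  41.]), array([590., 246.]), array([351., 240.])]
tray [array([386.,  34.]), array([571.,  47.]), array([571., 226.]), array([388., 221.]), array([328.,  70.]), array([329., 154.])]
```

```bash
python3 - <<'E'
from h import *
o=orient(9,20);zt=R.from_rotvec(o).as_matrix()[:,2];T=np.array([406.3,324.6,51])
print(shift(T-130*zt,o),T-130*zt)
E
```

```text
(array([137.4, -36.7, 138.3]), array([-0.35 , -0.006,  0.036])) [362.38478998 317.64451404 173.1600407 ]
```

>>> {"fn": "carry_out", "kwargs": {"motion": "40 -10 30 -0.1 0 0.01; 80 -20 75 -0.2 -0.003 0.02; 115 -30 115 -0.3 -0.005 0.03; 137 -37 138 -0.35 -0.006 0.036; 137 -37 138 -0.35 -0.006 0.036; 137 -37 138 -0.35 -0.006 0.036; 137 -37 138 -0.35 -0.006 0.036; 137 -37 138 -0.35 -0.006 0.036", "gripper": 44}}

```text
time: 11.42
tcp_pos: [363.4, 316.7, 174.5]
orientation: [1.877, 2.196, 0.39]
force: [-0.3, 0.6, 0.6]
gripper_width: 43.6
```

```bash
python3 - <<'E'
from h import *
s=observe();print(s['time'],s['tcp_pos'],s['q'].round(2))
print(shift([406.3,324.6,51],orient(9,20)))
c=shot("wrist","w5",(140,0,500,300),2)
np.savez("pics/w5.npz",E=c["extrinsics"],K=c["intrinsics"],p=s['tcp_pos'],o=s['orientation'])
E
```

```text
11.425 [363.40642848 316.67139299 174.54357496] [-0.61  0.18 -0.47  2.2   0.61  0.65 -1.38]
(array([  1. ,  -1.5, 131. ]), array([ 0.002, -0.001, -0.001]))
```

View pics/w5.png

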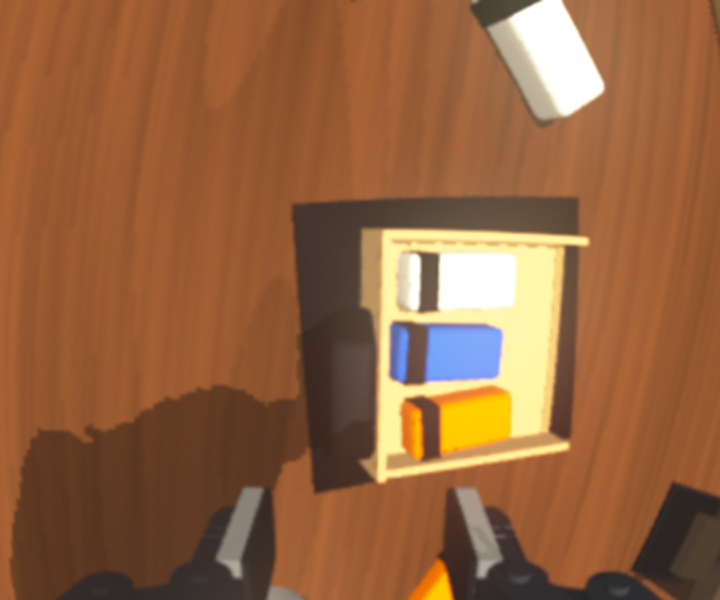

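Seen along the bar, the handle's top face is centred near (351,386), between the jaws (mid column about 360). I'll check this against the predicted pose.

```bash
python3 - <<'E'
from h import *
z=np.load("pics/w5.npz");c=dict(extrinsics=z["E"],intrinsics=z["K"])
for ctr,y in(((490.8,338),9),):
    a=np.radians(y);u=np.array([np.cos(a),np.sin(a),0]);v=np.array([-u[1],u[0],0]);k=np.array([0,0,1])
    b=-np.sin(np.radians(20))*u+np.cos(np.radians(20))*k; n=np.cos(np.radians(20))*u+np.sin(np.radians(20))*k
    g=np.array([*ctr,3])-92*u+66*k
    P=[g+25*b+sx*9*n+sy*25*v for sx,sy in((-1,1),(1,1),(1,-1),(-1,-1))]
    P+=[np.array([*ctr,3])+x*u+yy*v+h*k for x,yy,h in((-65,65,30),(65,65,26),(65,-65,26),(-65,-65,30))]
    print(((proj("wrist",np.array(P),c)-[140,0])*2).round())
im=cv2.imread("pics/w5_raw.png")[150:240,280:345];print(im[40,20:45].mean(1).round())
im=np.clip(im.astype(float)*3.5,0,255).astype(np.uint8);cv2.imwrite("pics/w5c.png",cv2.resize(im,None,fx=6,fy=6,interpolation=cv2.INTER_CUBIC))
E
```

```text
[[329. 346.]
 [376. 346.]
 [376. 467.]
 [331. 468.]
 [381. 233.]
 [586. 237.]
 [569. 448.]
 [379. 484.]]
[45. 47. 47. 48. 49. 53. 57. 61. 64. 66. 68. 69. 71. 72. 73. 74. 75. 77.
 78. 79. 80. 80. 81. 79. 77.]
```

View pics/w5c.png

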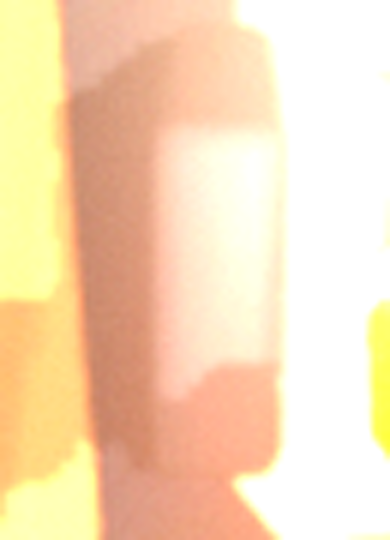

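The handle's top face spans (332..373, 342..457) against a prediction of (330..376, 346..467). They agree, so I'll go in.

>>> {"fn": "carry_out", "kwargs": {"motion": "1 -1.5 40 0 0 0; 1 -1.5 80 0 0 0; 1 -1.5 105 0 0 0; 1 -1.5 122 0 0 0; 1 -1.5 130 0 0 0; 1 -1.5 131 0 0 0; 1 -1.5 131 0 0 0"}}

```text
time: 12.35
tcp_pos: [405.3, 325.2, 50.8]
orientation: [1.875, 2.198, 0.39]
force: [-0.2, -0.0, 0.0]
gripper_width: 44.2
```

>>> {"fn": "carry_out", "kwargs": {"motion": "0 0 0 0 0 0; 0 0 0 0 0 0; 0 0 0 0 0 0; 0 0 0 0 0 0; 0 0 0 0 0 0; 0 0 0 0 0 0; 0 0 0 0 0 0; 0 0 0 0 0 0", "gripper": 5, "grip_force": 80}}

```text
time: 13.35
tcp_pos: [405.5, 325.2, 51.0]
orientation: [1.875, 2.197, 0.391]
force: [-0.6, -1.1, 6.4]
gripper_width: 17.1
```

```bash
python3 - <<'E'
from h import *
s=observe();print(s['time'],s['tcp_pos'],s['orientation'],s['q'].round(2),s['force'])
M=R.from_rotvec(s['orientation']).as_matrix();print(M.round(3))
o=orient(9,20+6);print("lift120,lip up 5",shift(s['tcp_pos']+[0,0,120],orient(9,25)))
print(s['ft_torque'])
E
```

```text
13.35 [405.5115569  325.2406249   50.98031343] [1.87504    2.19740176 0.39094357] [-0.74  0.44 -0.27  2.26  1.08  0.42 -1.81] [-0.57289983 -1.05849897  6.36289327]
[[-0.157  0.927  0.34 ]
 [ 0.988  0.148  0.055]
 [ 0.001  0.344 -0.939]]
lift120,lip up 5 (array([ 1.000e-01,  4.130e+01, -1.127e+02]), array([-0.085, -0.001,  0.001]))
[-0.05224948  0.16630395 -0.13090386]
```

>>> {"fn": "carry_out", "kwargs": {"motion": "0 2 -5 0 0 0; 0 6 -16 -0.02 0 0; 0 13 -35 -0.04 0 0; 0 21 -58 -0.05 0 0; 0 29 -82 -0.05 0 0; 0 37 -103 -0.05 0 0; 0 42 -117 -0.05 0 0; 0 44 -122 -0.05 0 0; 0 44 -122 -0.05 0 0; 0 44 -122 -0.05 0 0"}}

```text
time: 14.6
tcp_pos: [404.2, 324.4, 179.2]
orientation: [1.849, 2.168, 0.438]
force: [-0.3, -0.2, -4.6]
gripper_width: 17.1
```

```bash
python3 - <<'E'
from h import *
s=observe();print(s['time'],s['tcp_pos'],s['orientation'],s['q'].round(2),s['force'],s['ft_torque'],s['gripper_width'])
c=shot("wrist","w6",(140,0,500,300),2)
E
```

```text
14.6 [404.22730518 324.43346646 179.1688591 ] [1.84896267 2.16846232 0.43799219] [-0.62  0.21 -0.42  2.16  0.69  0.63 -1.39] [-0.27336287 -0.1628348  -4.6101885 ] [-0.21992129  1.00840801  0.0493403 ] 17.061822667637667
```

View pics/w6.png

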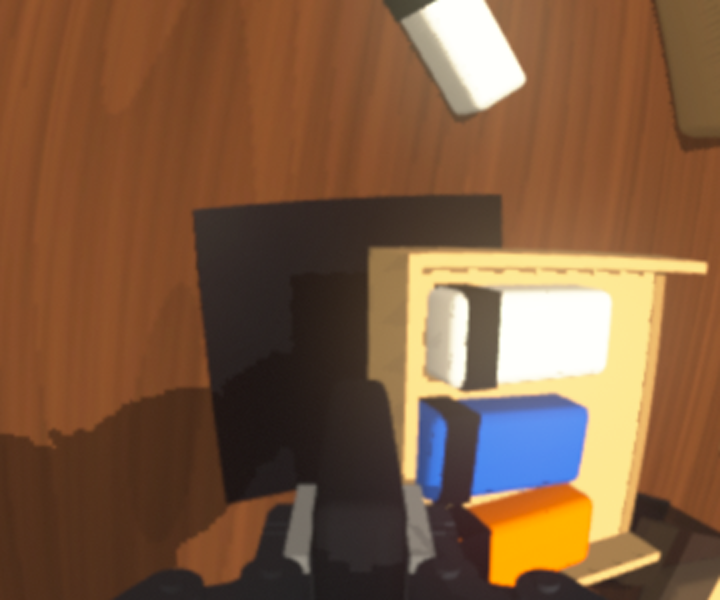

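The tray is held (-4.6 N) with all three packs on it, upper right in the view: white (520,335), blue (500,445) and orange (530,540). Now I'll plan the carry.

```bash
cat >> h.py <<'E'
def TM(p,r): T=np.eye(4);T[:3,:3]=r.as_matrix();T[:3,3]=p;return T
G=np.linalg.inv(TM([490.8,338,3],R.from_euler("z",9,degrees=True)))@TM([405.5,325.2,51],R.from_rotvec([1.87504,2.19740,.39094]))
def tcp(lip,yaw,pitch):
    "TCP pose for lip-point position; pitch>0 is lip down"
    r=R.from_euler("ZY",[yaw,pitch],degrees=True);T=TM(lip,r);T[:3,3]-=T[:3,:3]@[65,0,4];return T@G
def now():
    s=observe();return TM(s["tcp_pos"],R.from_rotvec(s["orientation"]))
def lipnow():
    T=now()@np.linalg.inv(G);e=R.from_matrix(T[:3,:3]).as_euler("ZYX",degrees=True);return T[:3,:3]@[65,0,4]+T[:3,3],e
def rel(A,B):
    D=np.linalg.inv(A)@B;return np.r_[D[:3,3].round(1),R.from_matrix(D[:3,:3]).as_rotvec().round(3)]
def plan(a,b,n,bulge=(0,0,0),start=None,chunk=10):
    "min-jerk from a to b, each (x,y,z,yaw,pitch); prints the rows by call"
    a,b=np.array(a,float),np.array(b,float);A=start if start is not None else tcp(a[:3],*a[3:])
    for i in range(1,n+1):
        t=i/n;s=t**3*(10-15*t+6*t*t);w=a+(b-a)*s;w[:3]+=np.array(bulge)*np.sin(np.pi*s)
        T=tcp(w[:3],*w[3:]);print(" ".join(f"{x:g}" for x in rel(A,T)),end="; ")
        if i%chunk==0: A=T;print()
    print()
E
python3 - <<'E'
from h import *
l,e=lipnow();print(l,e)
plan([*l,e[0],e[1]],[510,-301,165,2.3,-3],30,(70,0,20),now())
print(tcp([510,-301,165],2.3,-3)[:3,3])
E
```

```text
[555.67445705 347.7680088  142.41766047] [ 9.02975079 -2.73523797 -0.08755471]
-0.3 0 -0 -0 0.001 0.001; -1.8 0.3 -0.1 -0 0.001 0.001; -5.6 0.8 -0.4 -0 0.001 0.001; -12.6 1.9 -1 -0 0.001 0.003; -23.1 3.4 -1.8 -0 -0 0.004; -37.7 5.5 -2.9 -0 -0.001 0.007; -56.4 8.2 -4.4 -0 -0.003 0.01; -79.2 11.1 -6.3 -0.001 -0.004 0.014; -105.9 14.2 -8.4 -0.001 -0.006 0.018; -136 17 -11 -0.001 -0.008 0.023; 
-33.1 2.8 -2.7 -0 -0.002 0.006; -68.7 4.2 -5.8 -0.001 -0.005 0.012; -106 3.7 -9.3 -0.001 -0.008 0.018; -144.4 0.7 -13.2 -0.001 -0.01 0.025; -183.2 -4.9 -17.6 -0.001 -0.013 0.031; -221.5 -13.3 -22.2 -0.002 -0.016 0.038; -258.9 -24.1 -27.1 -0.002 -0.019 0.045; -294.6 -36.8 -32 -0.002 -0.022 0.051; -328.2 -50.8 -37 -0.002 -0.024 0.057; -359.1 -65.2 -41.7 -0.003 -0.027 0.063; 
-28.7 -12.2 -3.7 -0 -0.002 0.005; -54 -23.6 -7 -0 -0.004 0.01; -75.6 -33.7 -9.9 -0.001 -0.006 0.013; -93.2 -42.1 -12.3 -0.001 -0.007 0.016; -106.9 -48.8 -14.1 -0.001 -0.008 0.019; -116.9 -53.6 -15.5 -0.001 -0.009 0.021; -123.4 -56.8 -16.4 -0.001 -0.009 0.022; -127 -58.5 -16.9 -0.001 -0.01 0.022; -128.4 -59.2 -17.1 -0.001 -0.01 0.023; -128.6 -59.3 -17.1 -0.001 -0.01 0.023; 

[ 356.7477144  -306.45323297  201.02377223]
```

>>> {"fn": "carry_out", "kwargs": {"motion": "-2 0.3 0 0 0.001 0.001; -6 1 -0.5 0 0.001 0.001; -13 2 -1 0 0 0.003; -23 3.5 -2 0 0 0.004; -38 5.5 -3 0 -0.001 0.007; -56 8 -4.5 0 -0.003 0.01; -79 11 -6 0 -0.004 0.014; -106 14 -8.5 0 -0.006 0.018; -136 17 -11 -0.001 -0.008 0.023; -169 20 -14 -0.001 -0.01 0.029"}}

```text
time: 15.9
tcp_pos: [444.1, 158.4, 200.8]
orientation: [1.88, 2.136, 0.436]
force: [0.4, -0.5, -4.6]
gripper_width: 17.1
```

>>> {"fn": "carry_out", "kwargs": {"motion": "-35 1.5 -3 0 -0.002 0.006; -73 1 -6.5 0 -0.005 0.012; -111 -2 -10.5 0 -0.008 0.019; -150 -8 -15 0 -0.011 0.025; -188 -16 -19.5 0 -0.014 0.032; -226 -27 -24.5 0 -0.017 0.039; -262 -40 -29 0 -0.02 0.045; -295 -54 -34 0 -0.022 0.051; -326 -68 -39 0 -0.025 0.057; -355 -81 -43 -0.001 -0.027 0.062"}}

```text
time: 17.15
tcp_pos: [397.7, -205.3, 207.8]
orientation: [1.945, 2.064, 0.422]
force: [0.4, -0.1, -4.3]
gripper_width: 17.2
```

```bash
python3 - <<'E'
from h import *
s=observe();print(s['time'],s['tcp_pos'],s['q'].round(2),s['force'])
print(lipnow(),rel(now(),tcp([510,-301,165],2.3,-3)))
E
```

```text
17.15 [ 397.65896089 -205.2781689   207.84080973] [ 0.27  0.    0.27  2.3  -0.44  0.55  0.95] [ 0.41422413 -0.09406048 -4.32639499]
(array([ 550.73813477, -196.9916624 ,  171.62184655]), array([ 3.3582514 , -2.92709777,  0.00846734])) [-9.86e+01 -4.58e+01 -1.22e+01 -1.00e-03 -7.00e-03  1.70e-02]
```

>>> {"fn": "carry_out", "kwargs": {"motion": "-20 -9 -2.5 0 -0.002 0.004; -40 -18 -5 0 -0.003 0.008; -58 -27 -7 0 -0.004 0.011; -74 -34 -9 0 -0.005 0.013; -86 -40 -10.5 -0.001 -0.006 0.015; -94 -44 -11.5 -0.001 -0.007 0.017; -98 -45.5 -12 -0.001 -0.007 0.017; -98.5 -46 -12 -0.001 -0.007 0.017; -98.5 -46 -12 -0.001 -0.007 0.017"}}

```text
time: 18.27
tcp_pos: [357.9, -304.4, 200.5]
orientation: [1.962, 2.046, 0.42]
force: [-0.1, -0.8, -5.4]
gripper_width: 16.9
```

```bash
python3 - <<'E'
from h import *
s=observe();print(s['time'],s['tcp_pos'],s['q'].round(2),s['force'])
l,e=lipnow();print(l,e)
B=[475,-302,100,2.3,12];C=[460,-302,76,2.3,42]
plan([*l,*e[:2]],B,10,start=now())
plan(B,C,10)
im=shot("side","s7",(350,100,470,220),4)
E
```

```text
18.275 [ 357.87975263 -304.42508254  200.49275989] [ 0.45  0.09  0.41  2.23 -0.6   0.65  1.35] [-0.14018448 -0.76992722 -5.43383232]
[ 511.08891372 -298.71205959  164.32609999] [ 2.37635135 -2.94693197  0.07423232]
0 -0.3 0.1 0.002 -0.001 -0; -0 -2 0.7 0.015 -0.001 -0; -0.2 -5.5 2 0.043 -0.001 -0; -0.5 -10.4 4.1 0.083 -0.001 0; -0.8 -16 6.8 0.13 -0.001 0; -1.1 -21.4 9.7 0.178 -0.001 0.001; -1.3 -25.7 12.4 0.218 -0.001 0.001; -1.5 -28.6 14.3 0.246 -0.001 0.001; -1.6 -29.9 15.3 0.259 -0.001 0.001; -1.6 -30.1 15.4 0.261 -0.001 0.001; 

0 0.3 -0.4 0.004 0 0; 0 1.8 -2.6 0.03 0 0; 0.1 5.5 -7 0.085 0 0; 0.2 11.4 -12.8 0.166 0 0; 0.3 19.4 -18.8 0.262 0 0; 0.4 28.2 -23.7 0.357 0 0; 0.5 36.3 -26.9 0.438 0 0.001; 0.6 42.2 -28.6 0.493 0 0.001; 0.6 45 -29.2 0.519 0 0.001; 0.6 45.4 -29.3 0.524 0 0.001;
```

View pics/s7.png

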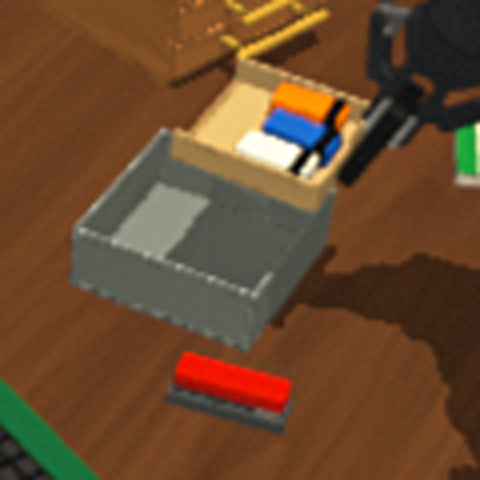

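Packs are still on the tray (white at (268,150), blue (303,138), orange (310,103)), and the tray is over the bin. Tipping now.

>>> {"fn": "carry_out", "kwargs": {"motion": "0 -2 0.7 0.015 0 0; 0 -5.5 2 0.043 0 0; -0.5 -10.5 4 0.083 0 0; -0.8 -16 7 0.13 0 0; -1 -21.5 9.7 0.178 0 0.001; -1.3 -25.7 12.4 0.218 0 0.001; -1.5 -28.6 14.3 0.246 0 0.001; -1.6 -30 15.4 0.261 0 0.001; -1.6 -30 15.4 0.261 0 0.001"}}

```text
time: 19.45
tcp_pos: [336.4, -307.2, 174.5]
orientation: [2.106, 2.194, 0.158]
force: [0.3, -0.9, -4.9]
gripper_width: 17.4
```

```bash
python3 - <<'E'
from h import *
s=observe();print(s['q'].round(2),s['force'])
l,e=lipnow();print(l,e)
plan([*l,*e[:2]],[460,-302,76,2.3,42],10,start=now())
E
```

```text
[ 0.32  0.17  0.44  2.15 -0.26  0.75  0.98] [ 0.31567113 -0.89368183 -4.85655766]
[ 475.12065125 -302.25431758   99.99624624] [ 2.32969742 12.01270368  0.06731795]
0.1 0.3 -0.4 0.004 -0.001 -0; 0.1 1.8 -2.5 0.03 -0.001 -0; 0.2 5.4 -6.9 0.085 -0.001 -0; 0.4 11.4 -12.8 0.166 -0.001 0; 0.6 19.3 -18.8 0.262 -0.001 0; 0.7 28.1 -23.7 0.357 -0.001 0.001; 0.9 36.2 -26.9 0.438 -0.001 0.001; 1 42 -28.6 0.493 -0.001 0.001; 1 44.8 -29.2 0.519 -0.001 0.001; 1 45.3 -29.3 0.523 -0.001 0.001;
```

>>> {"fn": "carry_out", "kwargs": {"motion": "0 1.8 -2.5 0.03 0 0; 0 5.4 -7 0.085 0 0; 0.4 11.4 -12.8 0.166 0 0; 0.6 19.3 -18.8 0.262 0 0; 0.7 28.1 -23.7 0.357 0 0.001; 0.9 36.2 -26.9 0.438 0 0.001; 1 42 -28.6 0.493 0 0.001; 1 45.3 -29.3 0.523 0 0.001; 1 45.3 -29.3 0.523 0 0.001; 1 45.3 -29.3 0.523 0 0.001"}}

```text
time: 20.7
tcp_pos: [376.3, -305.0, 210.1]
orientation: [-1.975, -2.055, 0.393]
force: [0.3, 0.1, -1.2]
gripper_width: 17.0
```

>>> {"fn": "carry_out", "kwargs": {"motion": "0 0 0 0 0 0; 0 0 0 0 0 0; 0 0 0 0 0 0; 0 0 0 0 0 0; 0 0 0 0 0 0; 0 0 0 0 0 0"}}

```text
time: 21.45
tcp_pos: [377.0, -304.7, 210.0]
orientation: [-1.974, -2.055, 0.394]
force: [-0.9, 0.7, -2.2]
gripper_width: 17.5
```

```bash
python3 - <<'E'
from h import *
s=observe();print(s['time'],s['q'].round(2),s['force'],lipnow())
l,e=lipnow()
# retreat: up, still tipped, then level
plan([*l,*e[:2]],[450,-302,150,2.3,42],8,start=now())
shot("side","s8_",None,1);im=cv2.imread("pics/s8__raw.png")
h=cv2.cvtColor(im[100:220,350:470],cv2.COLOR_BGR2HSV)
for n,lo,hi in(("orange",(8,180,120),(16,255,255)),("blue",(110,150,80),(125,255,255)),("white",(0,0,200),(180,40,255))):
    ys,xs=np.where(cv2.inRange(h,lo,hi)); print(n,len(xs),xs.mean()+350 if len(xs) else 0,ys.mean()+100 if len(xs) else 0)
E
```

```text
21.45 [0.1  0.45 0.48 1.74 0.01 1.31 0.61] [-0.89889166  0.73233295 -2.22279631] (array([ 459.96809066, -301.96502133,   76.12727377]), array([ 2.33051072, 41.97054427,  0.0572177 ]))
0.1 -0.6 -1 0 -0.001 -0; 0.1 -3.8 -6.7 0 -0.001 -0; 0.2 -10.1 -17.9 0 -0.001 -0; 0.3 -18.3 -32.5 0 -0.001 -0; 0.5 -26.6 -47.1 0 -0.001 0; 0.6 -32.9 -58.2 0 -0.001 0; 0.6 -36.1 -63.9 0.001 -0.001 0; 0.6 -36.7 -64.9 0.001 -0.001 0; 
orange 552 393.0416666666667 116.47826086956522
blue 6 389.6666666666667 155.66666666666666
white 43 386.0 160.69767441860466
```

>>> {"fn": "carry_out", "kwargs": {"motion": "0 -4 -7 0 0 0; 0.2 -10 -18 0 0 0; 0.3 -18 -32 0 0 0; 0.5 -27 -47 0 0 0; 0.6 -33 -58 0 0 0; 0.6 -37 -65 0 0 0; 0.6 -37 -65 0 0 0; 0.6 -37 -65 0 0 0"}}

```text
time: 22.5
tcp_pos: [366.7, -304.5, 283.7]
orientation: [-1.973, -2.055, 0.395]
force: [0.2, 0.9, -1.4]
gripper_width: 16.9
```

```bash
python3 - <<'E'
from h import *
s=observe();print(s['time'],s['q'].round(2),s['force'])
l,e=lipnow();print(l,e)
# above mat: tray centre (484.3,340.4), yaw 11.7, z floor underside 103 ; lip = c+65u
a=np.radians(11.7);c=np.array([484.3,340.4]);lp=c+65*np.array([np.cos(a),np.sin(a)])
D=[*lp,127,11.7,0];print(D)
plan([*l,*e[:2]],[520,-290,165,3,0],10,start=now())
plan([520,-290,165,3,0],D,20,(60,0,10))
g=cv2.cvtColor(cv2.resize(grab_frame("side")[100:220,350:470],None,fx=1,fy=1),cv2.COLOR_BGR2HSV)
for n,lo,hi in(("orange",(8,180,120),(16,255,255)),("blue",(108,150,60),(125,255,255)),("white",(0,0,200),(180,40,255))):
    m=cv2.inRange(g,lo,hi);k,L,st,ce=cv2.connectedComponentsWithStats(m)
    print(n,[(st[i,4],(ce[i]+[350,100]).round().tolist()) for i in range(1,k) if st[i,4]>12])
for n,p in(("bin floor c",[499,-301,15]),("rim",[415,-217,65])): print(n,proj("side",p))
E
```

```text
22.5 [0.09 0.37 0.5  1.67 0.05 1.46 0.61] [ 0.23727807  0.94832252 -1.37376084]
[ 449.61176478 -301.72626719  149.78688804] [ 2.35161982 42.00307405  0.08318049]
[np.float64(547.9494826904148), np.float64(353.5811741981733), 127, 11.7, 0]
0.1 -0.1 0.5 -0.006 -0.001 -0.001; 0.5 -0.4 3.1 -0.042 -0.002 -0.001; 1.3 -0.4 9.2 -0.12 -0.002 -0.002; 2.4 0.9 18.9 -0.233 -0.002 -0.004; 3.7 5 31.4 -0.367 -0.003 -0.007; 4.9 11.7 44.7 -0.5 -0.003 -0.009; 5.9 19.6 56.2 -0.614 -0.002 -0.011; 6.6 26.2 64.1 -0.691 -0.002 -0.013; 6.9 29.6 67.8 -0.727 -0.002 -0.013; 7 30.2 68.4 -0.733 -0.002 -0.013; 

0.7 0.3 0.1 0 0 -0; 5.2 2 0.8 0 0 -0.001; 16.2 6.2 2.5 0 0.001 -0.004; 35.2 13.4 5.4 0 0.003 -0.008; 63 23.8 9.6 0 0.005 -0.015; 99.2 36.7 14.9 0 0.009 -0.023; 143.2 50.9 21.1 0 0.012 -0.034; 193.5 64.6 27.8 0 0.017 -0.045; 248.5 75.8 34.3 0 0.021 -0.058; 305.9 82.6 40.2 0 0.026 -0.071; 
57.3 5.9 6.5 0 0.005 -0.013; 112.9 7.1 11.8 0 0.01 -0.026; 164.5 4.7 16.1 0 0.014 -0.038; 210 0.5 19.5 0 0.018 -0.048; 247.8 -4.2 22 0 0.021 -0.057; 276.7 -8.2 23.9 0 0.023 -0.063; 296.6 -11.1 25.2 0 0.025 -0.067; 308.1 -12.8 25.9 0 0.026 -0.07; 312.8 -13.5 26.2 0 0.026 -0.071; 313.5 -13.6 26.2 0 0.026 -0.071; 

orange [(np.int32(479), [391.0, 107.0]), (np.int32(57), [395.0, 152.0]), (np.int32(13), [403.0, 157.0])]
blue []
white [(np.int32(50), [387.0, 161.0])]
bin floor c [[399.70594926 162.39127691]]
rim [[411.69345889 172.85519129]]
```

>>> {"fn": "carry_out", "kwargs": {"motion": "0.5 -0.4 3 -0.042 0 -0.001; 1.3 -0.4 9 -0.12 0 -0.002; 2.4 0.9 19 -0.233 0 -0.004; 3.7 5 31.5 -0.367 0 -0.007; 4.9 11.7 44.7 -0.5 0 -0.009; 5.9 19.6 56 -0.614 0 -0.011; 6.6 26.2 64 -0.691 0 -0.013; 7 30 68.4 -0.733 -0.002 -0.013; 7 30 68.4 -0.733 -0.002 -0.013"}}

```text
time: 23.68
tcp_pos: [367.5, -297.0, 208.5]
orientation: [1.983, 2.087, 0.371]
force: [-0.0, -0.2, -2.0]
gripper_width: 17.3
```

>>> {"fn": "carry_out", "kwargs": {"motion": "5 2 1 0 0 -0.001; 16 6 2.5 0 0.001 -0.004; 35 13.5 5.5 0 0.003 -0.008; 63 24 9.6 0 0.005 -0.015; 99 37 15 0 0.009 -0.023; 143 51 21 0 0.012 -0.034; 193 65 28 0 0.017 -0.045; 248 76 34 0 0.021 -0.058; 306 83 40 0 0.026 -0.071; 363 88 46 0 0.031 -0.084"}}

```text
time: 24.92
tcp_pos: [448.1, 73.5, 197.4]
orientation: [1.888, 2.182, 0.391]
force: [0.4, -1.0, -2.9]
gripper_width: 16.9
```

```bash
python3 - <<'E'
from h import *
s=observe();print(s['time'],s['q'].round(2),s['force'])
l,e=lipnow();print(l,e)
D=[547.9,353.6,127,11.7,0]
print(rel(now(),tcp(D[:3],*D[3:])))
E
```

```text
24.925 [-0.24  0.02 -0.09  2.29  0.14  0.48 -0.3 ] [ 0.40286237 -0.98941634 -2.89633333]
[598.03186591  94.38589102 153.73569881] [ 8.20266226e+00 -1.39898278e-01 -7.05139418e-04]
[ 2.545e+02 -2.050e+01  2.080e+01  2.000e-03  2.100e-02 -5.700e-02]
```

>>> {"fn": "carry_out", "kwargs": {"motion": "45 0 3 0 0.004 -0.01; 90 -2 7 0.001 0.008 -0.02; 130 -6 11 0.001 0.012 -0.03; 168 -10 14 0.001 0.015 -0.039; 200 -14 17 0.001 0.018 -0.046; 226 -17 19 0.002 0.02 -0.052; 245 -19.5 20 0.002 0.021 -0.056; 253 -20.5 20.8 0.002 0.021 -0.057; 254.5 -20.5 20.8 0.002 0.021 -0.057; 254.5 -20.5 20.8 0.002 0.021 -0.057"}}

```text
time: 26.18
tcp_pos: [400.1, 319.9, 170.4]
orientation: [1.829, 2.243, 0.397]
force: [0.5, 0.6, -1.9]
gripper_width: 17.0
```

```bash
python3 - <<'E'
from h import *
s=observe();print(s['time'],s['q'].round(2),s['force'])
l,e=lipnow();print(l,e)
for z in(47,12,8,7):print(z,rel(now(),tcp([547.9,353.6,z],11.7,0)))
E
```

```text
26.175 [-0.7   0.2  -0.28  2.17  0.55  0.59 -1.2 ] [ 0.50462998  0.58582837 -1.86418621]
[548.40047504 349.4264701  126.15593367] [11.53610706  0.07586128 -0.03604215]
47 [ 3.70e+00 -2.69e+01  7.46e+01 -1.00e-03  2.00e-03 -2.00e-03]
12 [ 3.700e+00 -3.890e+01  1.075e+02 -1.000e-03  2.000e-03 -2.000e-03]
8 [ 3.700e+00 -4.030e+01  1.113e+02 -1.000e-03  2.000e-03 -2.000e-03]
7 [ 3.700e+00 -4.070e+01  1.122e+02 -1.000e-03  2.000e-03 -2.000e-03]
```

>>> {"fn": "carry_out", "kwargs": {"motion": "3 -7 20 0 0.002 -0.002; 3 -17 47 0 0.002 -0.002; 3 -26 73 0 0.002 -0.002; 3 -33 92 -0.001 0.002 -0.002; 3 -37 103 -0.001 0.002 -0.002; 3 -38.9 107.5 -0.001 0.002 -0.002; 3 -38.9 107.5 -0.001 0.002 -0.002; 3 -38.9 107.5 -0.001 0.002 -0.002"}}

```text
time: 27.18
tcp_pos: [400.0, 323.7, 56.6]
orientation: [1.827, 2.245, 0.401]
force: [1.2, 0.2, -2.2]
gripper_width: 17.1
```

```bash
python3 - <<'E'
from h import *
s=observe();print(s['time'],s['q'].round(2),s['force'])
l,e=lipnow();print(l,e)
for z in(9,7):print(z,rel(now(),tcp([547.9,353.6,z],11.7,0)))
c=shot("wrist","w9",(140,0,500,300),2)
np.savez("pics/w9.npz",E=c["extrinsics"],K=c["intrinsics"])
# pixel overlay: predicted mat & tray
def q(ctr,yaw,pts):
    a=np.radians(yaw);u=np.array([np.cos(a),np.sin(a)]);v=np.array([-u[1],u[0]])
    return (proj("wrist",np.array([[*(np.array(ctr)+x*u+y*v),z] for x,y,z in pts]),c)-[140,0])*2
print(q((484.3,340.4),11.7,[(-90,80,3),(90,80,3),(90,-80,3)]).round().tolist())
E
```

```text
27.175 [-0.89  0.4  -0.08  2.29  0.97  0.32 -1.66] [ 1.21793551  0.17754696 -2.15527893]
[548.30080961 353.75814164  12.64783214] [11.69889426 -0.02230972  0.08785264]
9 [-0.0e+00 -1.6e+00  3.2e+00  0.0e+00 -1.0e-03 -1.0e-03]
7 [-0.0e+00 -2.3e+00  5.1e+00  0.0e+00 -1.0e-03 -1.0e-03]
[[282.0, 205.0], [687.0, 223.0], [643.0, 545.0]]
```

View pics/w9.png

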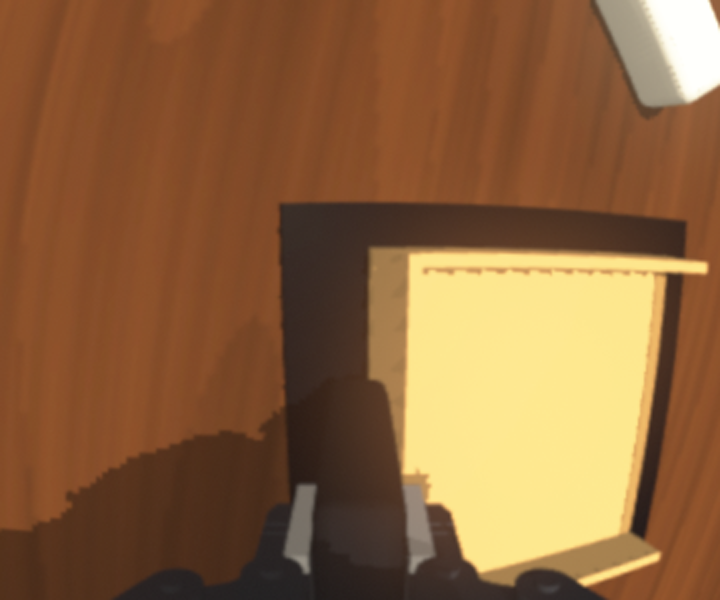

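The empty tray is just above its mat. The mat corners are at (281,204) and (686,221), matching the prediction. Tray landmarks are the back wall foot (368,248), back wall top (408,253) and side-wall front tops (708,268) and (661,553). I'll compare these with the in-hand model.

```bash
python3 - <<'E'
from h import *
from scipy.optimize import least_squares
z=np.load("pics/w9.npz");c=dict(extrinsics=z["E"],intrinsics=z["K"])
T=now()@np.linalg.inv(G);h0=T[2,3];print("tray origin",T[:3,3])
pts=np.array([(-65,65,0),(-65,65,30),(65,65,26),(65,-65,26)],float);obs=np.array([(368,248),(408,252),(708,266),(661,552)])
def pr(x):
    r=R.from_euler("z",x[2],degrees=True);return (proj("wrist",r.apply(pts)+[x[0],x[1],h0],c)-[140,0])*2
print(pr([*T[:2,3],11.7]).round())
s=least_squares(lambda x:(pr(x)-obs).ravel(),[*T[:2,3],11.7],loss="soft_l1");print(s.x,np.round(s.fun,1))
E
```

```text
tray origin [484.65750177 340.61468727   8.62587579]
[[367. 251.]
 [407. 258.]
 [706. 263.]
 [658. 560.]]
[485.11191645 342.48141231  12.02598452] [ 0.2 -1.1  0.4  1.3 -1.3 -8.1 -0.   3.3]
```

>>> {"fn": "carry_out", "kwargs": {"motion": "0 -0.8 2 0 0 0; 0 -1.6 4 0 0 0; 0 -2 5 0 0 0; 0 -2 5 0 0 0; 0 -2 5 0 0 0"}}

```text
time: 27.85
tcp_pos: [399.8, 323.7, 51.0]
orientation: [1.826, 2.245, 0.401]
force: [-1.2, -2.0, 4.8]
gripper_width: 17.1
```

Contact (+4.8 N). Releasing gently, then backing straight out along the bar.

>>> {"fn": "carry_out", "kwargs": {"motion": "0 0 0 0 0 0; 0 0 0 0 0 0; 0 0 0 0 0 0; 0 0 0 0 0 0; 0 0 0 0 0 0; 0 0 0 0 0 0", "gripper": 42}}

```text
time: 28.6
tcp_pos: [399.5, 323.5, 50.6]
orientation: [1.826, 2.246, 0.4]
force: [0.5, 0.4, 0.4]
gripper_width: 42.0
```

>>> {"fn": "carry_out", "kwargs": {"motion": "0 0 -15 0 0 0; 0 0 -45 0 0 0; 0 0 -90 0 0 0; 0 0 -130 0 0 0; 0 0 -160 0 0 0; 0 0 -180 0 0 0; 0 0 -180 0 0 0; 0 0 -180 0 0 0"}}

```text
time: 29.6
tcp_pos: [339.1, 310.2, 218.9]
orientation: [1.827, 2.246, 0.399]
force: [-0.6, -0.2, -0.4]
gripper_width: 42.0
```

```bash
python3 - <<'E'
from h import *
s=observe();print(s['time'],s['tcp_pos'],s['force'],s['gripper_width'])
c=shot("wrist","w10");cs=shot("side","s10");shot("scene","c10")
# change against start, by side/scene, and colours in the bin
for n,f in(("side","s10_raw"),("scene","c10_raw")):
    a=cv2.imread(f"pics/{n}0.png");b=cv2.imread(f"pics/{f}.png")
    # shift of bystander patches by template matching
    for nm,p in dict(cup=[(0,0)],).items(): pass
    P={"side":dict(cup=(330,141),tester=(361,256),stapler=(408,197),cube=(258,211),decoyO=(324,247),decoyW=(250,332),bin=(400,170)),
       "scene":dict(cup=(234,177),tester=(377,215),stapler=(334,160),cube=(290,265),decoyO=(353,236),decoyW=(413,314),bin=(291,150))}[n]
    for k,(u,v) in P.items():
        w=16 if k!="bin" else 32
        t=a[v-w:v+w,u-w:u+w];r=cv2.matchTemplate(b[v-w-10:v+w+10,u-w-10:u+w+10],t,cv2.TM_CCOEFF_NORMED)
        _,m,_,l=cv2.minMaxLoc(r);print(n,k,round(m,3),np.array(l)-10)
    g=cv2.cvtColor(b,cv2.COLOR_BGR2HSV);x0,y0,x1,y1=(365,125,440,190) if n=="side" else (255,115,325,170)
    for nm,lo,hi in(("orange",(8,150,60),(18,255,255)),("blue",(105,120,30),(128,255,255)),("white",(0,0,150),(180,50,255))):
        m=cv2.inRange(g[y0:y1,x0:x1],lo,hi);kk,L,st,ce=cv2.connectedComponentsWithStats(m)
        print(n,nm,[(int(st[i,4]),(ce[i]+[x0,y0]).round().tolist()) for i in range(1,kk) if st[i,4]>6])
E
```

```text
29.6 [339.0965434  310.16761432 218.92898549] [-0.5570928  -0.24265616 -0.41569025] 42.02359019034273
side cup 0.998 [0 0]
side tester 0.53 [-2  1]
side stapler 0.3 [10  3]
side cube 0.993 [0 0]
side decoyO 0.933 [0 0]
side decoyW 1.0 [0 0]
side bin 0.118 [0 1]
side orange [(787, [374.0, 146.0]), (60, [436.0, 186.0])]
side blue []
side white [(12, [381.0, 160.0])]
scene cup 0.997 [0 0]
scene tester 0.997 [0 0]
scene stapler 0.998 [0 0]
scene cube 0.986 [0 0]
scene decoyO 0.998 [0 0]
scene decoyW 1.0 [0 0]
scene bin 0.289 [ -8 -10]
scene orange [(1447, [288.0, 138.0]), (68, [278.0, 144.0])]
scene blue [(54, [281.0, 149.0])]
scene white [(245, [296.0, 141.0]), (93, [285.0, 154.0])]
```

I've used all 12 pictures, so the last checks are numeric: packs against the bin interior, bin corners before and after, and tray, mat and keypad.

```bash
python3 - <<'E'
from h import *
a=cv2.imread("pics/scene0.png");b=cv2.imread("pics/c10_raw.png")
for n,p in(("orange",(278,144)),("blue",(281,149)),("white",(285,154))):
    d=ray("scene",*p,22)-[499,-301];t=np.radians(2.3);print(n,"rel bin",(d[0]*np.cos(t)+d[1]*np.sin(t)).round(),(-d[0]*np.sin(t)+d[1]*np.cos(t)).round())
t=np.radians(2.3);u=np.array([np.cos(t),np.sin(t)]);v=np.array([-u[1],u[0]])
for sx,sy in((1,1),(1,-1),(-1,1),(-1,-1)):
    p=proj("scene",[*(np.array([499,-301])+88*(sx*u+sy*v)),65])[0].round().astype(int);w=8
    r=cv2.matchTemplate(b[p[1]-w-6:p[1]+w+6,p[0]-w-6:p[0]+w+6],a[p[1]-w:p[1]+w,p[0]-w:p[0]+w],cv2.TM_CCOEFF_NORMED)
    _,m,_,l=cv2.minMaxLoc(r);print("bin corner",p,round(m,3),np.array(l)-6)
# tray blob: before/after scene
for n,im in(("before",a),("after",b)):
    g=cv2.cvtColor(im,cv2.COLOR_BGR2HSV)[235:305,340:425]
    m=cv2.inRange(g,(14,50,110),(30,200,255));k,L,st,ce=cv2.connectedComponentsWithStats(m);i=1+np.argmax(st[1:,4])
    ys,xs=np.where(L==i);print(n,st[i],cv2.minAreaRect(np.column_stack([xs+340,ys+235]).astype(np.float32)))
# keypad on felt after
g=cv2.cvtColor(b,cv2.COLOR_BGR2HSV);m=cv2.inRange(g,(0,0,0),(180,255,60))[195:225,283:352]
k,L,st,ce=cv2.connectedComponentsWithStats(m);i=1+np.argmax(st[1:,4]);ys,xs=np.where(L==i)
P=np.array([ray("scene",x+283,y+195,14) for x,y in zip(xs,ys)],np.float32);print("keypad",cv2.minAreaRect(P))
# tray in wrist frame: lip & walls by tan mask, z=31 plane
z=camera_info("wrist");im=cv2.imread("pics/w10_raw.png");g=cv2.cvtColor(im,cv2.COLOR_BGR2HSV)
m=cv2.inRange(g,(15,40,120),(32,180,255));k,L,st,ce=cv2.connectedComponentsWithStats(m);i=1+np.argmax(st[1:,4]);print(st[i])
ys,xs=np.where(L==i);P=np.array([ray("wrist",x,y,20,z) for x,y in zip(xs,ys)],np.float32);print("tray",cv2.minAreaRect(P))
E
```

```text
orange rel bin 34.0 -37.0
blue rel bin 37.0 -6.0
white rel bin 37.0 26.0
bin corner [280 161] 0.645 [-2 -4]
bin corner [259 133] 0.994 [0 0]
bin corner [321 143] 0.994 [0 0]
bin corner [298 117] 0.975 [0 0]
before [  15    7   58   52 1224] ((383.25091552734375, 266.7283020019531), (45.51926803588867, 41.89492416381836), 47.48955535888672)
after [  17    7   58   52 1690] ((385.0, 266.5), (44.547725677490234, 41.719295501708984), 45.0)
keypad ((552.4117431640625, 15.620895385742188), (67.32823181152344, 199.0559844970703), 66.28748321533203)
[  469     0   171   400 37161]
tray ((4523.5947265625, -879.397216796875), (2095.245361328125, 8287.4638671875), 62.84642791748047)
```

```bash
python3 -c "
from workcell import *
print(finish_job())"
```

```text
the job is handed in; nothing more can be done
None
```

The job is done and handed in at about 30 s of the 70 s allowed. The checks below show no failures apart from the notes at the end.

- **Keypad:** it lies flat and lengthwise on the green felt. It measured within about 4 mm and 1° of the felt's centre and axis.
- **Packs:** all three were carried level and tipped into the bin at a low height. The scene camera finds orange, blue and white side by side inside it. The wrist force fell from about 4.6 N to about 2.2 N, which is the empty tray's weight.
- **Tray:** it was set down on its rubber mat and released. Just before release it measured about 2 mm and 0.3° off the mat's centre and axis. The gripper then backed straight off the handle.
- **Bin:** three of its four corners matched the first image exactly. The fourth gave a poor match, though I did not look into why.
- **Bystanders:** the cup, cube, tester, stapler and the loose orange and white packs all matched the first scene image exactly.

**Checks that were weak or failed:**
- In the side camera several matches after the tip were low (tester, stapler and bin), probably because the arm was in the way, so I relied on the scene camera.
- A last scene-camera check put the keypad about 6 mm off the felt's centre, with a coarse mask. The closer wrist view gave the 4 mm above.
- The last colour check of the tray from the wrist camera failed, because its mask caught other surfaces, so I did not use it.

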